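# Cap a weather-station sensor housing and hold its underside up to the inspection camera

### The job

Fit the cap with the stub fully home on the open sensor housing while the housing stands in its holding block. Then take the closed housing out of the block, cap still on, and hold it in the air in front of the inspection camera: underside squarely facing the lens, centred on the lens and about 12 cm from the glass. Finish while holding it there, still; do not touch the camera, and leave the other things on the bench where they are.

Things in the scene. Friction and masses are not known exactly. Their poses are not given: they have to be found in the camera images.
- housing: open-topped round sensor housing of white plastic, 50 mm outside diameter, 78 mm tall, bore 42 mm, about 160 g (varies), plain sides. Origin: centre of its underside; z up its axis to the open top. It stands loose in the holding block, underside 6 mm and rim 84 mm above the bench. Grip it on the 58 mm of side that stand clear of the block.
- housing_under (a point): centre of the housing's underside (same as the housing's origin), with a dark round socket; this face is shown to the camera
- housing_seat (a point): point on the housing's axis, 66 mm above its underside: where the cap's origin lies when the cap is fully home
- cap: loose white plastic cap, about 45 g (varies), 34 mm tall, plug down on the bench. Bottom up: chamfered plug 38 mm dia, 12 mm long (2 mm clearance all round in the bore); flange 48 mm dia, 6 mm thick, rests on the rim; stub 20 mm dia, 16 mm tall, to grip. Origin: centre of the plug's lower face; z up. Once home its top is 100 mm above the housing's underside.
- nest: aluminium holding block 90 x 90 x 26 mm, fixed to the bench, in one of three spots, with a round blind hole of 53 mm diameter, 20 mm deep, in the middle of its top. Origin: centre of its underside, on the bench.
- camera: small black inspection camera on a low dark foot (90 x 80 mm), fixed, at the back of the bench's middle. Its tube head, 46 mm dia, looks up towards the robot's side, 35 degrees from straight up. Highest point about 117 mm. Origin on the bench below the lens; it looks towards its own -x and up.
- lens (a point): centre of the camera's front glass, 105 mm above the bench. z runs out along the line of sight, up and towards the robot, 35 degrees from vertical; y is level, x completes it.
- focus (a point): point 120 mm out from the glass on the line of sight, same axes as the lens: where the centre of the housing's underside is to be, with the housing's z along this z. Any turn about that axis will do.
- blank: bystander, leave alone: plain flat blanking disc of the same plastic, 66 mm diameter, 14 mm thick, no stub: does not fit the housing; on the bench, one of the three shuffled spots. Origin: centre of its underside
- rotor: bystander, leave alone: three-cup anemometer rotor about 185 mm across, 40 mm high; back left. Origin: centre of its underside
- jar: bystander, leave alone: small clear screw jar with a metal lid, 36 mm diameter, 45 mm high; left, between the middle and the back. Origin: centre of its underside
- reader: bystander, leave alone: black card reader block 40 x 60 x 16 mm; right, between the middle and the back. Origin: centre of its underside
- driver: bystander, leave alone: screwdriver lying flat; back right. Origin: centre of its underside
- meter: bystander, leave alone: grey hand multimeter 150 x 75 x 41 mm lying on its back; far right. Origin: centre of its underside
- screwtray: bystander, leave alone: small grey divided tray 120 x 90 x 30 mm, empty; far left. Origin: centre of its underside

How it is judged:
By the outcome, as a careful person would: the job done as asked, in the order asked, and still so for the second after the job is handed in, while the arm keeps its last pose, push and grip.
It also fails if it takes over 54 s, if anything falls off the work surface, if the arm or the gripper's body presses on something with over 40 N, if the wrist force passes 120 N, or if a joint passes its speed limit or range.

### The arm

A 6-joint arm with a two-finger parallel gripper is mounted at the origin on the work surface. World frame = base frame: x ahead of the robot, y to its left, z up, the work surface at z = 0. Lengths are in mm, angles in rad, forces in N, time in s.
With the tool pointing down it reaches from about 275 to 750 mm from the base axis. Payload 10.2 kg.
Tool frame: the origin (TCP) lies between the finger pads; the fingertips stand 14 mm ahead of it and the grasp point (between the pads) lies 5 mm behind it (tip_reach is the distance from the TCP to the fingertips, in mm); z points along the fingers, y is the line along which they close (so a half turn about z gives the same grasp; the last joint's range is limited). The gripper opens to 85 mm and grips with 20 to 120 N. Pads are 22 mm wide; open, the fingers measure 114 mm over their backs; the gripper's body (76 mm by 85 mm) begins 54 mm behind the grasp point. The pads swing forward as they close: fully open they stand 13 mm farther back than shut.
Start: joints at [-1.414, 0.313, 1.498, -0, 1.331, -0.223], TCP at [194.624, -487.599, 219.494] pointing down, gripper open.
Joint ranges: [-2.94, 2.94], [-0.97, 2.17], [0.19, 2.56], [-1.23, 4.37], [0.02, 3.11], [-2.88, 2.88]. Speed limits (rad/s): [2.39, 2.39, 3.01, 3.14, 3.14, 3.14].

### API

Orientations are given as a unit quaternion [w, x, y, z].
In Python, from rig import * gives the robot as it stands.
- The arm moves only by the tool arm_command, never from a script. Its argument "steps" is a list that holds one entry, the list of rows, each a list of 7 numbers: the opening, from 0 (shut) to 1 (fully open), then the shift along the tool's x, y, z each as a share of 0.05 m, from -1 to 1, then the turn, a rotation vector about the tool's x, y, z each as a share of 0.15 rad, from -1 to 1. A call has 1 to 8 rows; each row shifts and turns the commanded pose from where the row before left it, along the tool's axes as they then stand; what a row does not reach is not made up. A row lasts 1/8 s, in which the tool goes at most 62.5 mm and 10.7 degrees, less where a joint would pass 70% of its speed; a pose out of reach is approached as far as the arm can. A call with a number of a shift or a turn outside -1 to 1 is refused whole. A call with a gripper value outside its range is refused whole. The fingers move at their own pace and stop on an object; "squeeze" is the grip in N (left out, the last holds). Time passes only in rows, so rows that do not move let the fingers close. It gives the time, the measured TCP pose, the force, the opening and the grip force at its end, in the units of the state.
- sense(): the state, without advancing time (a new reading comes with each control period).
- capture(name): name is "side" or "top" or "wrist"; returns the picture (400x640x3 uint8, red, green, blue); there is no depth.
- get_calibration(name): a dict with "intrinsics" (3x3 intrinsics, pixels), "rvec" (rotation vector, rad) and "tvec" (3), from world to camera coordinates, as OpenCV has them; the wrist camera has in their place "T_tool_cam" (4x4, takes a point from camera to tool coordinates, whose origin is the TCP and whose axes are the flange's). Camera axes: x right, y down, z forward; pixel columns grow to the right and rows downward; lengths in mm; the calibration is good to about 2 mm. The wrist camera is an equidistant fisheye: a pixel r from the principal point sees the ray r / f radians off the axis. A picture is of the moment at which its call begins: read the wrist's pose just before it. get_calibration takes no time and is no camera call.
- finish_job(): hands the job in; it is judged then, once.
The state is a dict: "time_s": time; "joints": joint angles; "dq": joint speeds; "tau": joint torques, N m; "eef_pos": TCP position; "ee_rot": TCP orientation; "force": force on the tool from outside, world axes, zero at the start; "wrist_torque": the same for the moment, N m; "grip_width": opening from 0.0 (shut) to 1.0 (fully open); "grip_force": force on a finger pad.
Only numpy, scipy, OpenCV 4.12 (cv2) and the standard library are available. Lean on these libraries where they do the work, as an engineer would, in place of code of your own. Each camera call takes 0.05 s, during which the arm holds its last target. There are 200 camera calls.

## Working session

There is one attempt and no reset: what is moved stays moved. The work goes in short steps, Python scripts to look and compute and a tool call to move; the robot and the scene stay as the last step left them, time stands still between calls to the robot, and variables do not carry over. Pictures are saved under pics/ and viewed, at most 10 in all, crops included, and the job is handed in when it is done.

Besides the shell and the picture viewer there is one more tool, called after ">>>" in YAML: its name, and indented under it one key for each argument. arm_command: Moves the arm, as the interface text tells. Its arguments: {"type":"object","properties":{"steps":{"type":"array"},"squeeze":{"type":"number"}},"required":["steps"]}

```bash
mkdir -p pics; ls
python3 - <<'E'
from rig import *
import cv2
s=sense(); print(s)
for n in ["top","side","wrist"]:
    c=get_calibration(n); print(n,c)
    im=capture(n); cv2.imwrite(f"pics/{n}0.png",im[:,:,::-1])
E
```

```text
pics
{'time_s': 0.0, 'joints': array([-1.41439975e+00,  3.13444753e-01,  1.49843771e+00, -5.05468002e-06,
        1.33101494e+00, -2.23384957e-01]), 'dq': array([ 4.76223289e-04,  1.42758760e-03, -8.26507721e-04, -5.34192750e-05,
        2.83500066e-03, -1.01813021e-03]), 'tau': array([ 2.53207996e-03, -4.12272906e+01, -2.59742528e+01, -6.84346037e-05,
        4.12836845e-03, -1.30958583e-05]), 'eef_pos': array([ 194.577369  , -487.31357492,  218.93754106]), 'ee_rot': array([-6.52092384e-04,  9.82024536e-01,  1.88752177e-01,  1.93934592e-05]), 'force': array([-0.08313957, -0.22879317, -0.09517453]), 'wrist_torque': array([-0.01364104, -0.02621684, -0.04196854]), 'grip_force': 0.0, 'grip_width': 0.9988558930166829}
top {'intrinsics': array([[476.79325109,   0.        , 315.18094032],
       [  0.        , 476.79325109, 194.49078442],
       [  0.        ,   0.        ,   1.        ]]), 'rvec': array([ 2.14755093, -2.12277414,  0.17851709]), 'tvec': array([   9.43036346,  569.51065495, 1389.53528407])}
side {'intrinsics': array([[506.30512267,   0.        , 326.32073756],
       [  0.        , 506.30512267, 206.59769204],
       [  0.        ,   0.        ,   1.        ]]), 'rvec': array([ 2.08801428, -0.57496951,  0.29517646]), 'tvec': array([-491.74039003,  270.91462979, 1203.83058325])}
wrist {'intrinsics': array([[309.70691629,   0.        , 311.67200641],
       [  0.        , 309.70691629, 201.73770344],
       [  0.        ,   0.        ,   1.        ]]), 'T_tool_cam': array([[-6.71715993e-04, -9.45380171e-01, -3.25969142e-01,
         8.30063307e+01],
       [ 9.99998917e-01, -2.08140423e-04, -1.45701962e-03,
        -6.44960612e-01],
       [ 1.30959011e-03, -3.25969767e-01,  9.45379287e-01,
        -1.54078620e+02],
       [ 0.00000000e+00,  0.00000000e+00,  0.00000000e+00,
         1.00000000e+00]])}
```

View pics/top0.png

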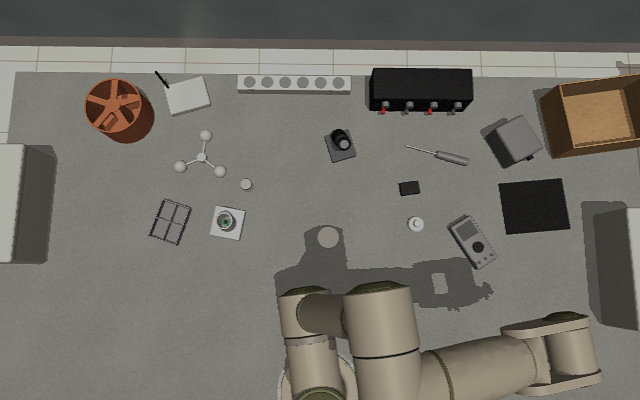

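View pics/side0.png

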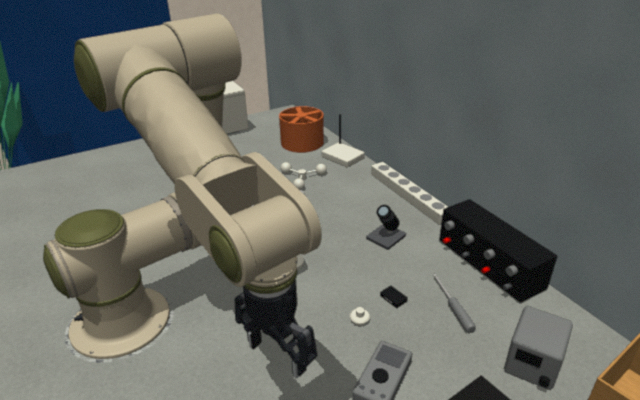

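The top view shows: nest with housing at (227,222), cap at (415,224), blank at (328,237), camera at (340,142), jar (246,184) and reader (409,188). The side view shows the camera head at (387,215) and the cap at (360,316).

```bash
cat > h.py <<'E'
from rig import *
import numpy as np, cv2
from scipy.spatial.transform import Rotation as R
def rq(q): return R.from_quat(np.r_[q[1:],q[0]])
def onplane(o,d,z): return o+d*((z-o[2])/d[2])
def ray(name,u,v,pose=None):
    c=get_calibration(name);K=c["intrinsics"]
    x,y=(u-K[0,2])/K[0,0],(v-K[1,2])/K[1,1]
    if name!="wrist":
        M=cv2.Rodrigues(c["rvec"])[0]; return -M.T@c["tvec"], M.T@np.array([x,y,1.])
    p,r=pose; th=np.hypot(x,y); k=np.sin(th)/th if th>1e-9 else 1
    d=np.array([x*k,y*k,np.cos(th)]);T=c["T_tool_cam"];Rm=rq(r).as_matrix()
    return p+Rm@T[:3,3], Rm@T[:3,:3]@d
def proj(name,P,pose=None):
    c=get_calibration(name);K=c["intrinsics"];P=np.atleast_2d(np.asarray(P,float))
    if name!="wrist":
        return cv2.projectPoints(P,c["rvec"],c["tvec"],K,None)[0][:,0]
    p,r=pose;T=c["T_tool_cam"];q=(P-p)@rq(r).as_matrix();q=(q-T[:3,3])@T[:3,:3]
    th=np.arctan2(np.hypot(q[:,0],q[:,1]),q[:,2]);ph=np.arctan2(q[:,1],q[:,0])
    return np.c_[K[0,2]+K[0,0]*th*np.cos(ph),K[1,2]+K[1,1]*th*np.sin(ph)]
def pose():
    s=sense(); return s["eef_pos"],s["ee_rot"]
def plan(tp,tR):
    """rows-units from the measured pose: shift in tool axes (share of 50mm), turn (share of .15)"""
    p,r=pose();M=rq(r)
    sh=M.inv().apply(np.asarray(tp)-p); tu=(M.inv()*tR).as_rotvec()
    return sh.round(1),tu.round(3)
def down(yaw): # tool y axis (closing line) at angle yaw from world +y, z down
    return R.from_euler('z',yaw)*R.from_quat([1,0,0,0])
E
python3 - <<'E'
from h import *
for n,(u,v),z in [("nest",(227,222),26),("rim",(225,221),84),("cap",(415,224),34),("blank",(328,237),14),("cam",(340,142),105),("jar",(246,184),45),("reader",(409,188),16)]:
    o,d=ray("top",u,v); print(n,onplane(o,d,z).round())
print(o)
im=cv2.imread("pics/top0.png")
a=cv2.resize(im[195:250,200:260],None,fx=6.5,fy=6.5,interpolation=2)
b=cv2.resize(im[120:170,310:370],None,fx=6.5,fy=6.5,interpolation=2)
h=min(len(a),len(b)); cv2.imwrite("pics/crop1.png",np.hstack([a[:h],b[:h]]))
E
```

```text
nest [485. 282.  26.]
rim [482. 277.  84.]
cap [ 485. -286.   34.]
blank [444. -24.  14.]
cam [717. -55. 105.]
jar [600. 226.  45.]
reader [ 598. -273.   16.]
[ 331.96071237   15.87926162 1464.51000612]
```

View pics/crop1.png

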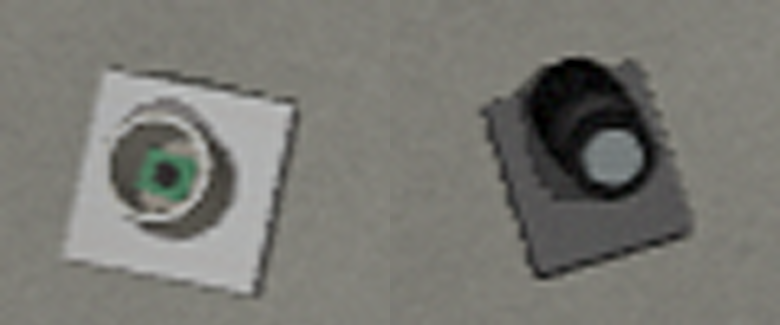

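Crop: the nest (left half) has its corners near (107,67), (298,100), (258,295) and (64,255), with the rim circle centred near (162,165). The camera (right half) has its lens at (613,157) and its foot turned about 19 degrees. Next I'll hover over the cap and look with the wrist camera.

Run:
```python
from h import *
p,r=pose();M=rq(r);print(M.as_matrix().round(3))
print(plan([485,-286,150],M))
```

```text
[[ 0.929  0.371 -0.   ]
 [ 0.371 -0.929  0.001]
 [ 0.    -0.001 -1.   ]]
(array([344.4, -79.3,  69.2]), array([0., 0., 0.]))
```

>>> arm_command:
  steps:
    - [[0.5,0.8,-0.2,0.1,0,0,0],[0.5,0.85,-0.2,0.15,0,0,0],[0.5,0.85,-0.2,0.15,0,0,0],[0.5,0.85,-0.2,0.2,0,0,0],[0.5,0.9,-0.2,0.2,0,0,0],[0.5,0.9,-0.2,0.2,0,0,0],[0.5,0.9,-0.2,0.2,0,0,0],[0.5,0.8,-0.2,0.2,0,0,0]]

```text
time_s: 1.15
eef_pos: [484.2, -285.1, 148.9]
ee_rot: [-0.0, 0.982, 0.189, -0.0]
force: [-0.1, -0.5, -0.1]
grip_width: 0.502
grip_force: 0.0
```

>>> arm_command:
  steps:
    - [[0.5,0,0,0,0,0,0],[0.5,0,0,0,0,0,0]]

```text
time_s: 1.4
eef_pos: [482.7, -286.6, 149.4]
ee_rot: [-0.0, 0.982, 0.189, -0.0]
force: [-0.8, 0.1, 0.3]
grip_width: 0.498
grip_force: 0.0
```

Run:
```python
from h import *
P=pose();print(P,sense()["time_s"],sense()["grip_width"])
im=capture("wrist");cv2.imwrite("pics/w1.png",im[:,:,::-1])
print(proj("wrist",[[485,-286,34],[485,-286,18],P[0]+[0,0,-14]],P))
```

```text
(array([ 482.73842897, -286.56626965,  149.42443791]), array([-4.94721268e-05,  9.82018306e-01,  1.88785613e-01, -1.90494147e-04])) 1.4 0.49808306441518774
[[313.19596976 188.96200407]
 [313.14213284 184.16730329]
 [313.20069448 240.96277272]]
```

View pics/w1.png

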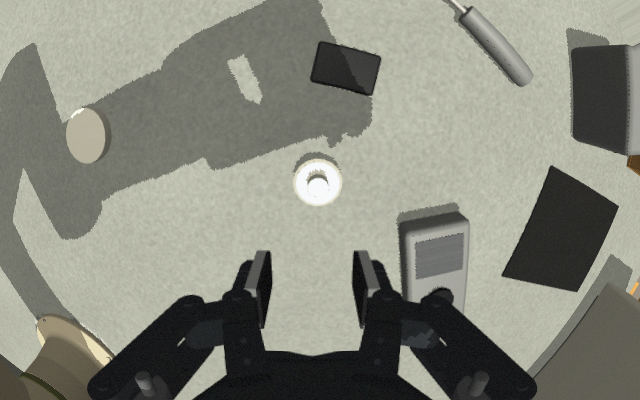

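The wrist view shows the cap flange at (318,184) with the stub in its middle, between the finger pads at (262,285) and (365,285).

Run:
```python
from h import *
im=cv2.imread("pics/w1.png");P=pose();g=im.min(2)
for t in (200,225,245):
    m=(g[150:215,280:355]>t).astype(np.uint8)
    c=max(cv2.findContours(m,0,2)[0],key=cv2.contourArea)[:,0]+[280,150]
    e=cv2.fitEllipse(c);print(t,e)
    o,d=ray("wrist",*e[0],P);q=onplane(o,d,18);print(q)
cy=[[24*np.cos(a),24*np.sin(a),18] for a in np.linspace(0,6.28,40)]
pr=proj("wrist",np.array(cy)+[q[0],q[1],0],P);print(pr.min(0),pr.max(0))
```

```text
200 ((317.6290283203125, 182.9839630126953), (43.00703048706055, 45.319854736328125), 83.76734924316406)
[ 487.49950711 -289.96771554   18.        ]
225 ((317.3226318359375, 182.93948364257812), (41.52198791503906, 43.05380630493164), 82.97157287597656)
[ 487.43187191 -289.67868193   18.        ]
245 ((317.34814453125, 182.83444213867188), (39.52377700805664, 41.10201644897461), 83.98751068115234)
[ 487.53774796 -289.66229306   18.        ]
[292.29221188 158.24875584] [342.32630775 206.41659862]
```

Run:
```python
from h import *
print(plan([487.4,-289.7,35],rq(pose()[1])))
```

```text
(array([  3.5,   4.3, 114.7]), array([0., 0., 0.]))
```

>>> arm_command:
  steps:
    - [[0.45,0.07,0.09,0.6,0,0,0],[0.45,0,0,0.6,0,0,0],[0.45,0,0,0.5,0,0,0],[0.45,0,0,0.4,0,0,0],[0.45,0,0,0.2,0,0,0],[0.45,0,0,0,0,0,0],[0.45,0,0,0,0,0,0]]

```text
time_s: 2.33
eef_pos: [488.2, -289.7, 35.4]
ee_rot: [0.001, 0.982, 0.189, 0.0]
force: [-0.0, 0.4, -0.4]
grip_width: 0.448
grip_force: 0.0
```

Run:
```python
from h import *
P=pose();print(P)
im=capture("wrist");cv2.imwrite("pics/w2.png",cv2.resize(im[150:360,180:460,::-1],None,fx=2.5,fy=2.5))
```

```text
(array([ 488.24079751, -289.72478225,   35.42492365]), array([6.21533048e-04, 9.82049328e-01, 1.88622682e-01, 4.63039799e-04]))
```

View pics/w2.png

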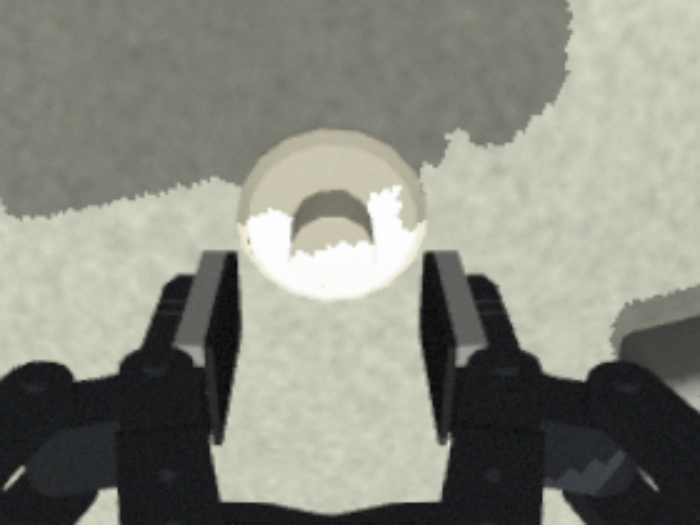

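The crop shows the cap flange spanning columns 238–426 and rows 130–300, centred between the pads (inner faces at 240 and 422). I'll check the offset along the pads' width numerically.

Run:
```python
from h import *
P=pose();p=P[0]
a=np.linspace(0,2*np.pi,72)
def crop(X): return ((proj("wrist",X,P)-[180,150])*2.5)
for z,rr in ((18,24),(12,24),(34,10)):
    q=crop(np.c_[p[0]+rr*np.cos(a),p[1]+rr*np.sin(a),0*a+z]); print(z,q.min(0).round(),q.max(0).round())
M=rq(P[1])
for y in (-19,19):
  for x in (-11,11):
    for z in (14,5,-10): print(x,y,z,crop(p+M.apply([x,y,z])).round())
```

```text
18 [236. 129.] [430. 304.]
12 [238. 121.] [427. 292.]
34 [289. 212.] [377. 290.]
-11 -19 14 [[256. 267.]]
-11 -19 5 [[253. 285.]]
-11 -19 -10 [[247. 319.]]
11 -19 14 [[253. 185.]]
11 -19 5 [[249. 201.]]
11 -19 -10 [[242. 231.]]
-11 19 14 [[409. 267.]]
-11 19 5 [[413. 285.]]
-11 19 -10 [[419. 319.]]
11 19 14 [[413. 185.]]
11 19 5 [[417. 201.]]
11 19 -10 [[425. 231.]]
```

>>> arm_command:
  steps:
    - [[0.15,0,0,0,0,0,0],[0.15,0,0,0,0,0,0],[0.15,0,0,0,0,0,0],[0.15,0,0,0,0,0,0]]
  squeeze: 30

```text
time_s: 2.88
eef_pos: [488.0, -289.2, 34.5]
ee_rot: [-0.0, 0.982, 0.189, -0.0]
force: [-0.2, 0.4, 0.5]
grip_width: 0.147
grip_force: 0.0
```

Run:
```python
from h import *
P=pose();print(sense()["grip_width"],sense()["grip_force"])
im=capture("wrist");cv2.imwrite("pics/w3.png",cv2.resize(im[150:360,180:460,::-1],None,fx=2.5,fy=2.5))
```

```text
0.14652257280462216 0.0
```

View pics/w3.png

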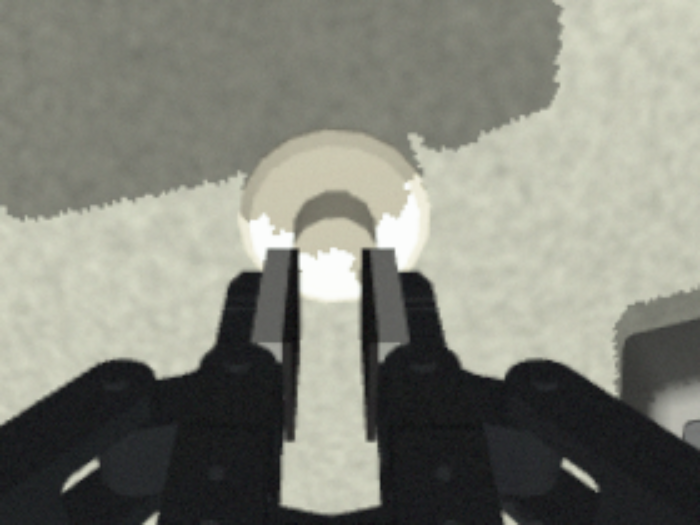

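The crop shows the closed pads (tips at row 248, columns 298 and 362) short of the stub, which is still free. The tips stand further back than the nominal reach. I'll work out their height.

Run:
```python
from h import *
P=pose();p=P[0];M=rq(P[1])
def crop(X): return ((proj("wrist",X,P)-[180,150])*2.5)[0]
for x in (-11,0,11,16):
  for z in (14,0,-8,-16,-24,-32,-45): 
    c=crop(p+M.apply([x,6.25,z])); c2=crop(p+M.apply([x,-6.25,z]));print(x,z,c.round(),c2.round())
```

```text
-11 14 [358. 267.] [308. 267.]
-11 0 [360. 296.] [306. 296.]
-11 -8 [361. 315.] [305. 315.]
-11 -16 [363. 335.] [304. 335.]
-11 -24 [364. 357.] [303. 357.]
-11 -32 [366. 380.] [302. 380.]
-11 -45 [368. 423.] [299. 423.]
0 14 [359. 227.] [307. 227.]
0 0 [361. 255.] [305. 255.]
0 -8 [362. 272.] [304. 272.]
0 -16 [364. 291.] [303. 291.]
0 -24 [365. 312.] [302. 312.]
0 -32 [367. 334.] [301. 335.]
0 -45 [370. 376.] [298. 376.]
11 14 [360. 186.] [307. 186.]
11 0 [362. 211.] [305. 211.]
11 -8 [363. 227.] [304. 227.]
11 -16 [365. 244.] [302. 244.]
11 -24 [366. 264.] [301. 264.]
11 -32 [368. 285.] [300. 285.]
11 -45 [372. 324.] [297. 324.]
16 14 [360. 166.] [306. 166.]
16 0 [362. 190.] [304. 190.]
16 -8 [364. 205.] [303. 205.]
16 -16 [365. 222.] [302. 222.]
16 -24 [367. 240.] [301. 241.]
16 -32 [369. 261.] [299. 261.]
16 -45 [372. 299.] [296. 299.]
```

>>> arm_command:
  steps:
    - [[0.4,0,0,0,0,0,0],[0.4,0,0,0,0,0,0],[0.4,0,0,0.2,0,0,0],[0.4,0,0,0.2,0,0,0],[0.4,0,0,0,0,0,0]]

```text
time_s: 3.55
eef_pos: [487.5, -288.7, 13.3]
ee_rot: [-0.001, 0.982, 0.189, -0.001]
force: [0.3, 0.6, 0.2]
grip_width: 0.403
grip_force: 0.0
```

>>> arm_command:
  steps:
    - [[0.4,0,0,0.1,0,0,0],[0.4,0,0,0,0,0,0]]

```text
time_s: 3.8
eef_pos: [487.9, -289.1, 9.2]
ee_rot: [-0.0, 0.982, 0.189, -0.0]
force: [-0.3, -0.5, -0.3]
grip_width: 0.4
grip_force: 0.0
```

Run:
```python
from h import *
P=pose();s=sense();print(P,s["grip_width"],s["force"])
im=capture("wrist");cv2.imwrite("pics/w4.png",cv2.resize(im[150:360,180:460,::-1],None,fx=2.5,fy=2.5))
im=capture("side")[260:380,200:400];cv2.imwrite("pics/s4.png",cv2.resize(im[:,:,::-1],None,fx=4,fy=4))
```

```text
(array([ 487.89384647, -289.09461311,    9.22470521]), array([-1.93615950e-04,  9.82022874e-01,  1.88761813e-01, -1.25406101e-04])) 0.39990364868771355 [-0.27164446 -0.53240567 -0.32781842]
```

View pics/w4.png

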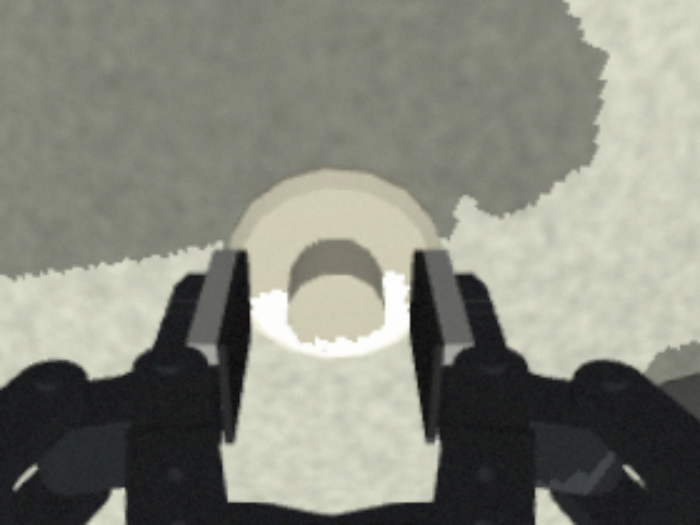

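The crop shows the stub top (rows 275–345, centred on column 336) now just below the pad tips (rows 250–332) and centred between them. I'll go down another 6 mm and close.

>>> arm_command:
  steps:
    - [[0.4,0,0,0.1,0,0,0],[0.4,0,0,0.02,0,0,0],[0.1,0,0,0,0,0,0],[0.1,0,0,0,0,0,0],[0.1,0,0,0,0,0,0],[0.1,0,0,0,0,0,0]]
  squeeze: 40

```text
time_s: 4.65
eef_pos: [489.4, -290.2, 6.4]
ee_rot: [0.002, 0.982, 0.189, 0.001]
force: [-2.9, 4.9, 24.1]
grip_width: 0.211
grip_force: 50.4
```

>>> arm_command:
  steps:
    - [[0.1,0,0,-0.1,0,0,0],[0.1,0,0,-0.3,0,0,0],[0.1,0,0,-0.8,0,0,0],[0.1,0,0,-0.8,0,0,0],[0.1,0,0,-0.8,0,0,0],[0.1,0,0,0,0,0,0]]
  squeeze: 60

```text
time_s: 5.4
eef_pos: [489.0, -290.1, 146.9]
ee_rot: [0.002, 0.982, 0.189, 0.002]
force: [0.4, -0.9, -1.3]
grip_width: 0.204
grip_force: 61.3
```

Run:
```python
from h import *
P=pose();s=sense();print(P,s["grip_width"],s["force"],s["time_s"])
print(plan([560,-30,300],rq(P[1])))
print(plan([482,277,230],rq(P[1])))
im=capture("wrist");cv2.imwrite("pics/w5.png",cv2.resize(im[150:360,180:460,::-1],None,fx=2.5,fy=2.5))
```

```text
(array([ 488.9917202 , -290.07763063,  146.88611051]), array([0.00243889, 0.98200896, 0.18880995, 0.00180465])) 0.20393882209188285 [ 0.37693883 -0.93434348 -1.3139085 ] 5.4
(array([ 162.8, -214.4, -153.9]), array([0., 0., 0.]))
(array([ 204. , -528.8,  -85.5]), array([0., 0., 0.]))
```

View pics/w5.png

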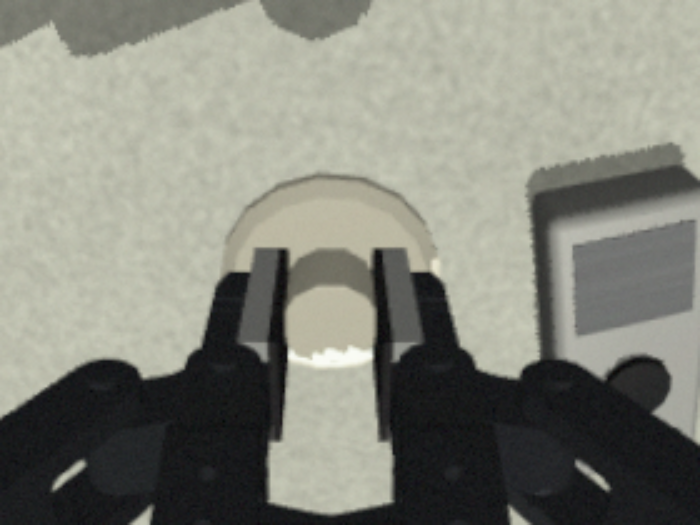

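The crop shows the cap held: flange columns 223–440, top row 175, bottom about row 368; stub top columns 287–378. I'll fit its offset in the tool frame.

Run:
```python
from h import *
P=pose();p=P[0];M=rq(P[1])
def crop(X): return ((proj("wrist",X,P)-[180,150])*2.5)
a=np.linspace(0,2*np.pi,90)
for x in (-4,-2,0,2):
  for n,z,r in (("ftop",-11.6,24),("fbot",-5.6,24),("stub",-27.6,10)):
    q=crop(p+M.apply(np.c_[x+r*np.cos(a),r*np.sin(a),0*a+z])); print(x,n,q.min(0).round(),q.max(0).round())
```

```text
-4 ftop [222. 195.] [445. 385.]
-4 fbot [225. 183.] [441. 369.]
-4 stub [283. 296.] [385. 379.]
-2 ftop [221. 185.] [446. 378.]
-2 fbot [225. 174.] [442. 363.]
-2 stub [282. 287.] [385. 371.]
0 ftop [221. 176.] [446. 371.]
0 fbot [224. 165.] [442. 356.]
0 stub [282. 278.] [385. 363.]
2 ftop [220. 167.] [447. 364.]
2 fbot [223. 156.] [443. 349.]
2 stub [282. 268.] [386. 355.]
```

>>> arm_command:
  steps:
    - [[0.1,0.2,-0.3,-0.5,0,0,0],[0.1,0.4,-0.5,-0.5,0,0,0],[0.1,0.45,-0.6,-0.5,0,0,0],[0.1,0.45,-0.6,-0.4,0,0,0],[0.1,0.45,-0.6,-0.4,0,0,0],[0.1,0.45,-0.6,-0.4,0,0,0],[0.1,0.45,-0.6,-0.2,0,0,0],[0.1,0.4,-0.5,-0.1,0,0,0]]

```text
time_s: 6.45
eef_pos: [559.2, -27.9, 292.7]
ee_rot: [-0.0, 0.982, 0.189, -0.001]
force: [0.2, -0.3, -0.8]
grip_width: 0.202
grip_force: 61.3
```

>>> arm_command:
  steps:
    - [[0.1,0,0,0,0,0,0],[0.1,0,0,0,0,0,0]]

```text
time_s: 6.7
eef_pos: [558.9, -29.7, 292.4]
ee_rot: [-0.0, 0.982, 0.189, -0.001]
force: [0.2, -1.6, 0.6]
grip_width: 0.206
grip_force: 61.3
```

Run:
```python
from h import *
P=pose();np.savez("camview.npz",p=P[0],r=P[1])
im=capture("wrist");cv2.imwrite("pics/w6.png",im[:,:,::-1])
print(P,sense()["grip_width"],sense()["time_s"],proj("wrist",[[715,-68,105]],P))
# hover over the rim like the cap hover: TCP = rim + (482.74-487.4, -286.57+289.7), z=84+131.4
print(plan([482-4.7,277+3.1,215.4],rq(P[1])))
```

```text
(array([558.86826779, -29.74158551, 292.38631326]), array([-3.27300253e-04,  9.82045516e-01,  1.88641271e-01, -9.84268571e-04])) 0.2051681371385093 6.75 [[397.83091722  59.01087142]]
(array([  39.1, -318.2,   77.4]), array([ 0.   , -0.   , -0.001]))
```

Good, the camera is in view at about (398,59). Now on to the housing hover.

>>> arm_command:
  steps:
    - [[0.1,0.05,-0.6,0,0,0,0],[0.1,0.1,-0.9,0.1,0,0,0],[0.1,0.1,-0.9,0.2,0,0,0],[0.1,0.1,-0.9,0.2,0,0,0],[0.1,0.1,-0.9,0.3,0,0,0],[0.1,0.1,-0.9,0.3,0,0,0],[0.1,0.1,-0.8,0.25,0,0,0],[0.1,0.1,-0.5,0.2,0,0,0]]

```text
time_s: 7.75
eef_pos: [474.8, 282.4, 215.1]
ee_rot: [0.0, 0.982, 0.189, -0.001]
force: [-0.2, -0.8, -0.2]
grip_width: 0.205
grip_force: 61.3
```

>>> arm_command:
  steps:
    - [[0.1,0,0,0,0,0,0],[0.1,0,0,0,0,0,0],[0.1,0,0,0,0,0,0]]

```text
time_s: 8.12
eef_pos: [475.9, 280.8, 216.4]
ee_rot: [0.0, 0.982, 0.188, 0.0]
force: [0.2, -0.2, -0.8]
grip_width: 0.204
grip_force: 61.3
```

Run:
```python
from h import *
P=pose();np.savez("rimview.npz",p=P[0],r=P[1])
im=capture("wrist");cv2.imwrite("pics/w7.png",im[:,:,::-1])
print(P,sense()["grip_width"],sense()["time_s"])
a=im[110:260,200:440,::-1]; b=cv2.imread("pics/w6.png")[5:155,310:550]
cv2.imwrite("pics/two.png",np.vstack([cv2.resize(x,None,fx=2,fy=2,interpolation=2) for x in (a,b)]))
```

```text
(array([475.91546278, 280.79573297, 216.35464985]), array([2.92716308e-05, 9.82170342e-01, 1.87992935e-01, 2.74954049e-04])) 0.21226784890890524 8.175
```

View pics/two.png

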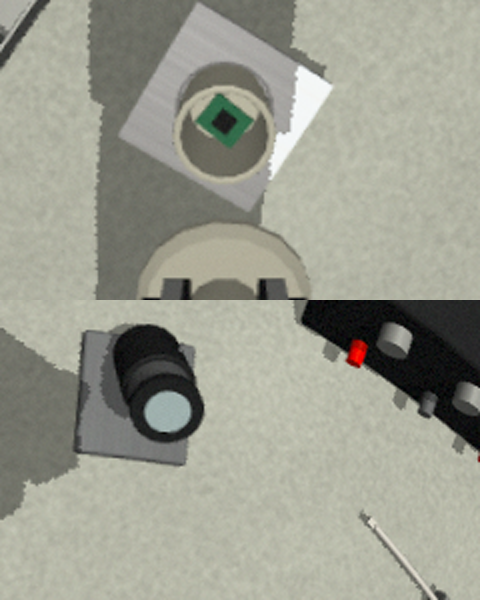

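Upper half: the rim's outer ring spans columns 174–275 and rows 84–182 (wrist pixel about (312,177)). Lower half: the lens glass is at (167,411), wrist pixel (393.5,60.5), with foot corners at (83,331), (75,452) and (184,465). Now I'll fit these.

```bash
cat > fit.py <<'E'
from h import *
from scipy.ndimage import map_coordinates, gaussian_filter
from scipy.optimize import minimize
def circ_fit(img,P,c0,z,r,span=6,half=None):
    g=gaussian_filter(img.astype(float).mean(2),0.7);a=np.linspace(0,2*np.pi,120,endpoint=False)
    def prof(x,y,rr): 
        q=proj("wrist",np.c_[x+rr*np.cos(a),y+rr*np.sin(a),0*a+z],P); return map_coordinates(g,[q[:,1],q[:,0]],order=1)
    best=max((np.median(np.abs(prof(x,y,r+1)-prof(x,y,r-1))),x,y) for x in np.arange(c0[0]-span,c0[0]+span,.5) for y in np.arange(c0[1]-span,c0[1]+span,.5))
    return best
E
python3 - <<'E'
from fit import *
z=np.load("rimview.npz");P=(z["p"],z["r"]);im=cv2.imread("pics/w7.png")
o,d=ray("wrist",312.2,176.5,P);q=onplane(o,d,84);print("rim ray",q)
for r in (25,24.5,21): print(r,circ_fit(im,P,q,84,r))
Pc=(np.array([482.73842897,-286.56626965,149.42443791]),np.array([-4.94721268e-05,.982018306,.188785613,-1.90494147e-04]))
im=cv2.imread("pics/w1.png")
for r in (24,23.5): print("cap",r,circ_fit(im,Pc,(487.4,-289.7),18,r),circ_fit(im,Pc,(487.4,-289.7),12,r))
z=np.load("camview.npz");P=(z["p"],z["r"])
o,d=ray("wrist",393.5,60.5,P);print("lens w",onplane(o,d,105))
o,d=ray("top",344.3,144.2);print("lens t",onplane(o,d,105))
f=[(83,31),(75,152),(184,165),(195,47)]
for zf in (8,15):
  c=[onplane(*ray("wrist",u/2+310,v/2+5,P),zf)[:2] for u,v in f];print(np.round(c))
  for i in range(4): e=c[(i+1)%4]-c[i];print(np.hypot(*e).round(1),np.degrees(np.arctan2(e[1],e[0])).round(1))
f=[(487,105),(545,275),(690,235),(635,62)]
c=[onplane(*ray("top",(u-390)/6.5+310,v/6.5+120),12)[:2] for u,v in f]
for i in range(4): e=c[(i+1)%4]-c[i];print("top",np.hypot(*e).round(1),np.degrees(np.arctan2(e[1],e[0])).round(1))
E
```

```text
rim ray [484.79162345 284.9075055   84.        ]
25 (np.float64(27.306326420533765), np.float64(488.7916234513051), np.float64(286.90750550263374))
24.5 (np.float64(26.728113598061043), np.float64(487.7916234513051), np.float64(284.40750550263374))Traceback (most recent call last):
  File "<stdin>", line 4, in <module>
  File "fit.py", line 8, in circ_fit
    best=max((np.median(np.abs(prof(x,y,r+1)-prof(x,y,r-1))),x,y) for x in np.arange(c0[0]-span,c0[0]+span,.5) for y in np.arange(c0[1]-span,c0[1]+span,.5))
  File "fit.py", line 8, in <genexpr>
    best=max((np.median(np.abs(prof(x,y,r+1)-prof(x,y,r-1))),x,y) for x in np.arange(c0[0]-span,c0[0]+span,.5) for y in np.arange(c0[1]-span,c0[1]+span,.5))
                               ~~~~^^^^^^^^^
  File "fit.py", line 7, in prof
    q=proj("wrist",np.c_[x+rr*np.cos(a),y+rr*np.sin(a),0*a+z],P); return map_coordinates(g,[q[:,1],q[:,0]],order=1)
  File "h.py", line 15, in proj
    c=get_calibration(name);K=c["intrinsics"];P=np.atleast_2d(np.asarray(P,float))
ValueError: time passes only in moves, steps and waits
```

```bash
python3 - <<'E'
import re
s=open('h.py').read()
s=s.replace("def rq(q)","import functools\ncal=functools.lru_cache()(get_calibration)\ndef rq(q)").replace("c=get_calibration(name)","c=cal(name)")
open('h.py','w').write(s)
E
python3 - <<'E'
from fit import *
z=np.load("rimview.npz");P=(z["p"],z["r"]);im=cv2.imread("pics/w7.png")
g=im.mean(2).astype(int)
print("row177",list(enumerate(g[177,280:345],280)))
print("col312",list(enumerate(g[142:212,312],142)))
a=np.linspace(0,2*np.pi,120)
q=np.array([485,285,84])
for r in (25,21):
  x=proj("wrist",q+np.c_[r*np.cos(a),r*np.sin(a),0*a],P);print(r,x.min(0),x.max(0))
z=np.load("camview.npz");P=(z["p"],z["r"])
o,d=ray("wrist",393.5,60.5,P);print("lens w",onplane(o,d,105))
o,d=ray("top",344.3,144.2);print("lens t",onplane(o,d,105))
f=[(83,31),(75,152),(184,165),(195,47)]
for zf in (8,15):
  c=[onplane(*ray("wrist",u/2+310,v/2+5,P),zf)[:2] for u,v in f];print(np.round(c))
  for i in range(4): e=c[(i+1)%4]-c[i];print(np.hypot(*e).round(1),np.degrees(np.arctan2(e[1],e[0])).round(1))
f=[(487,105),(545,275),(690,235),(635,62)]
c=[onplane(*ray("top",(u-390)/6.5+310,v/6.5+120),12)[:2] for u,v in f]
for i in range(4): e=c[(i+1)%4]-c[i];print("top",np.hypot(*e).round(1),np.degrees(np.arctan2(e[1],e[0])).round(1))
E
```

```text
row177 [(280, np.int64(159)), (281, np.int64(161)), (282, np.int64(161)), (283, np.int64(161)), (284, np.int64(164)), (285, np.int64(158)), (286, np.int64(153)), (287, np.int64(163)), (288, np.int64(170)), (289, np.int64(161)), (290, np.int64(108)), (291, np.int64(93)), (292, np.int64(88)), (293, np.int64(91)), (294, np.int64(92)), (295, np.int64(91)), (296, np.int64(94)), (297, np.int64(94)), (298, np.int64(95)), (299, np.int64(100)), (300, np.int64(98)), (301, np.int64(98)), (302, np.int64(124)), (303, np.int64(140)), (304, np.int64(150)), (305, np.int64(145)), (306, np.int64(114)), (307, np.int64(87)), (308, np.int64(77)), (309, np.int64(76)), (310, np.int64(77)), (311, np.int64(68)), (312, np.int64(60)), (313, np.int64(63)), (314, np.int64(71)), (315, np.int64(78)), (316, np.int64(77)), (317, np.int64(80)), (318, np.int64(78)), (319, np.int64(79)), (320, np.int64(84)), (321, np.int64(94)), (322, np.int64(97)), (323, np.int64(94)), (324, np.int64(98)), (325, np.int64(95)), (326, np.int64(93)), (327, np.int64(91)), (328, np.int64(91)), (329, np.int64(90)), (330, np.int64(89)), (331
[... 1605 characters left out ...]
2, np.int64(159)), (203, np.int64(157)), (204, np.int64(157)), (205, np.int64(157)), (206, np.int64(154)), (207, np.int64(154)), (208, np.int64(146)), (209, np.int64(132)), (210, np.int64(111)), (211, np.int64(110))]
25 [286.0318176  150.40693805] [338.35454827 201.07506592]
21 [290.20320548 154.60358318] [334.18128634 197.18735931]
lens w [711.19952921 -64.17188448 105.        ]
lens t [710.7947583  -67.95332824 105.        ]
[[ 762.   -7.]
 [ 678.  -34.]
 [ 702. -109.]
 [ 787.  -84.]]
88.8 -161.8
78.9 -72.2
88.9 16.7
81.1 107.9
[[ 760.   -7.]
 [ 677.  -34.]
 [ 701. -108.]
 [ 784.  -82.]]
87.4 -161.8
77.6 -72.2
87.5 16.7
79.8 107.9
top 89.0 -161.3
top 72.7 -73.6
top 90.2 17.1
top 75.3 107.4
```

Run:
```python
from fit import *
im=cv2.imread("pics/w1.png");g=im.mean(2).astype(int)
print("row",*zip(range(288,298),g[183,288:298]),*zip(range(336,348),g[183,336:348]))
print("row176",*zip(range(288,298),g[176,288:298]),*zip(range(336,348),g[176,336:348]))
print("col",*zip(range(150,168),g[150:168,317]),*zip(range(198,212),g[198:212,317]))
Pc=(np.array([482.73842897,-286.56626965,149.42443791]),np.array([-4.94721268e-05,.982018306,.188785613,-1.90494147e-04]))
a=np.linspace(0,2*np.pi,120)
for z in (18,12):
  x=proj("wrist",np.c_[487.4+24*np.cos(a),-289.7+24*np.sin(a),0*a+z],Pc);print(z,x.min(0),x.max(0))
```

```text
row (288, np.int64(181)) (289, np.int64(183)) (290, np.int64(181)) (291, np.int64(179)) (292, np.int64(188)) (293, np.int64(206)) (294, np.int64(215)) (295, np.int64(221)) (296, np.int64(247)) (297, np.int64(248)) (336, np.int64(249)) (337, np.int64(249)) (338, np.int64(247)) (339, np.int64(236)) (340, np.int64(220)) (341, np.int64(215)) (342, np.int64(186)) (343, np.int64(176)) (344, np.int64(172)) (345, np.int64(170)) (346, np.int64(174)) (347, np.int64(170))
row176 (288, np.int64(175)) (289, np.int64(175)) (290, np.int64(179)) (291, np.int64(182)) (292, np.int64(183)) (293, np.int64(179)) (294, np.int64(189)) (295, np.int64(212)) (296, np.int64(215)) (297, np.int64(242)) (336, np.int64(248)) (337, np.int64(247)) (338, np.int64(229)) (339, np.int64(219)) (340, np.int64(212)) (341, np.int64(198)) (342, np.int64(182)) (343, np.int64(177)) (344, np.int64(177)) (345, np.int64(176)) (346, np.int64(178)) (347, np.int64(179))
col (150, np.int64(183)) (151, np.int64(163)) (152, np.int64(125)) (153, np.int64(110)) (154, np.int64(107)) (155, np.int64(107)) (156, np.int64(113)) (157, np.int64(114)) (158, np.int64(136)) (159, np.int64(212)) (160, np.int64(212)) (161, np.int64(214)) (162, np.int64(234)) (163, np.int64(248)) (164, np.int64(248)) (165, np.int64(249)) (166, np.int64(248)) (167, np.int64(249)) (198, np.int64(248)) (199, np.int64(248)) (200, np.int64(249)) (201, np.int64(249)) (202, np.int64(248)) (203, np.int64(245)) (204, np.int64(234)) (205, np.int64(217)) (206, np.int64(185)) (207, np.int64(179)) (208, np.int64(177)) (209, np.int64(182)) (210, np.int64(181)) (211, np.int64(180))
18 [292.60320245 158.67726679] [342.66402906 206.88509731]
12 [292.97405071 157.4741522 ] [342.08656174 204.83166436]
```

Rim centre is about (484.4,284.8), camera yaw about 17.6°, lens about (711,-65.2,105). I'll move over the housing and go down to just above the rim.

>>> arm_command:
  steps:
    - [[0.1,0.1,0,0.3,0,0,0],[0.1,0.1,-0.01,0.6,0,0,0],[0.1,0,0,0.6,0,0,0],[0.1,0,0,0.5,0,0,0],[0.1,0,0,0.3,0,0,0],[0.1,0,0,0.08,0,0,0],[0.1,0,0,0,0,0,0],[0.1,0,0,0,0,0,0]]

```text
time_s: 9.18
eef_pos: [484.9, 286.1, 97.8]
ee_rot: [-0.0, 0.982, 0.189, 0.001]
force: [-0.3, 0.2, -0.9]
grip_width: 0.203
grip_force: 61.3
```

>>> arm_command:
  steps:
    - [[0.1,0,0,0.08,0,0,0],[0.1,0,0,0.04,0,0,0],[0.1,0,0,0.04,0,0,0],[0.1,0,0,0,0,0,0]]

```text
time_s: 9.68
eef_pos: [484.4, 286.0, 88.8]
ee_rot: [0.0, 0.982, 0.189, -0.0]
force: [-0.2, 0.3, -0.5]
grip_width: 0.202
grip_force: 61.3
```

>>> arm_command:
  steps:
    - [[0.1,0,0,0.04,0,0,0],[0.1,0,0,0.04,0,0,0],[0.1,0,0,0,0,0,0]]

```text
time_s: 10.05
eef_pos: [484.4, 285.9, 84.8]
ee_rot: [0.0, 0.982, 0.189, -0.0]
force: [0.5, -1.1, -0.5]
grip_width: 0.206
grip_force: 61.2
```

>>> arm_command:
  steps:
    - [[0.1,0,0,0.04,0,0,0],[0.1,0,0,0.04,0,0,0],[0.1,0,0,0,0,0,0]]

```text
time_s: 10.42
eef_pos: [484.4, 286.0, 80.8]
ee_rot: [0.0, 0.982, 0.189, -0.0]
force: [1.3, -1.2, -1.0]
grip_width: 0.2
grip_force: 61.2
```

Clean entry with no contact force. Now the last few millimetres.

>>> arm_command:
  steps:
    - [[0.1,0,0,0.03,0,0,0],[0.1,0,0,0.02,0,0,0],[0.1,0,0,0,0,0,0],[0.1,0,0,0,0,0,0]]

```text
time_s: 10.92
eef_pos: [484.6, 285.9, 78.7]
ee_rot: [0.0, 0.982, 0.189, 0.0]
force: [0.7, -1.7, 1.4]
grip_width: 0.207
grip_force: 62.0
```

>>> arm_command:
  steps:
    - [[0.1,0,0,0.03,0,0,0],[0.1,0,0,0,0,0,0],[0.1,0,0,0,0,0,0]]

```text
time_s: 11.3
eef_pos: [485.0, 286.0, 78.6]
ee_rot: [0.0, 0.982, 0.189, 0.001]
force: [-3.0, -3.2, 14.0]
grip_width: 0.204
grip_force: 65.7
```

The cap is home: hard contact at 78.6, against 78.4 expected. I'll release, back off, open wide, and come down around the housing.

>>> arm_command:
  steps:
    - [[0.3,0,0,-0.03,0,0,0],[0.4,0,0,0,0,0,0],[0.45,0,0,-0.3,0,0,0],[0.6,-0.02,0,-0.6,0,0,0],[0.85,0,0,0,0,0,0],[0.85,0,0,0,0,0,0],[0.85,0,0,0,0,0,0]]

```text
time_s: 12.18
eef_pos: [483.2, 285.5, 122.8]
ee_rot: [0.0, 0.982, 0.189, -0.001]
force: [1.0, -0.2, 0.3]
grip_width: 0.851
grip_force: 0.0
```

Run:
```python
from h import *
P=pose();s=sense();print(P,s["grip_width"],s["force"],s["time_s"])
im=capture("wrist");cv2.imwrite("pics/w8.png",im[:,:,::-1])
g=cv2.cvtColor(im,cv2.COLOR_RGB2GRAY);cv2.imwrite("pics/w8c.png",cv2.resize(im[120:330,170:450,::-1],None,fx=2.5,fy=2.5))
a=np.linspace(0,2*np.pi,120)
for z,r in ((106,10),(90,24),(84,25)):
  x=(proj("wrist",np.c_[484.4+r*np.cos(a),284.8+r*np.sin(a),0*a+z],P)-[170,120])*2.5;print(z,x.min(0),x.max(0))
```

```text
(array([483.17534187, 285.50081606, 122.80586624]), array([ 6.96419002e-05,  9.82025318e-01,  1.88747787e-01, -7.36702960e-04])) 0.8513778732648292 [ 0.99749683 -0.21240551  0.32180898] 12.175
106 [321.5869957  256.43696173] [403.37781971 329.98307449]
90 [271.10178033 180.6099644 ] [452.6976368  346.92017016]
84 [269.66601523 170.0460407 ] [453.78293111 339.5502922 ]
```

View pics/w8c.png

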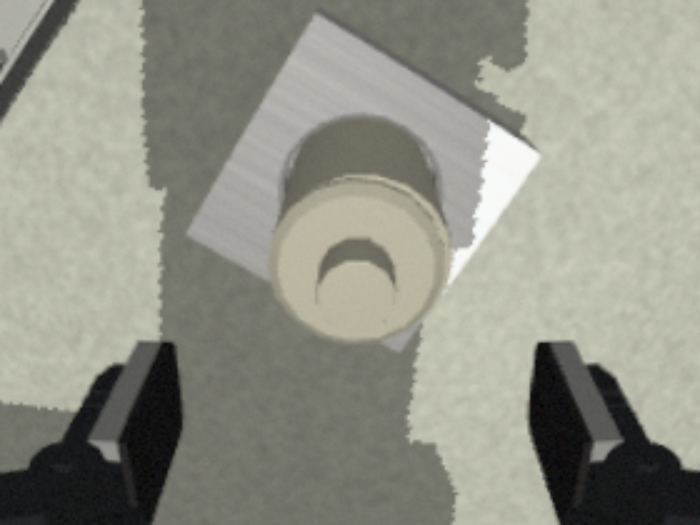

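The last view shows the cap seated level on the housing (flange centred at (360,260)) and the open pads either side, inner faces at columns 182 and 530. Now down around the housing.

>>> arm_command:
  steps:
    - [[0.85,0,0,0.4,0,0,0],[0.85,0,0,0.5,0,0,0],[0.85,0,0,0.4,0,0,0],[0.85,0,0,0.25,0,0,0],[0.85,0,0,0.15,0,0,0],[0.85,0,0,0.1,0,0,0],[0.85,0,0,0,0,0,0]]

```text
time_s: 13.1
eef_pos: [483.6, 285.6, 33.6]
ee_rot: [-0.0, 0.982, 0.189, 0.0]
force: [-0.3, -0.1, -0.9]
grip_width: 0.846
grip_force: 0.0
```

>>> arm_command:
  steps:
    - [[0.4,0,0,0,0,0,0],[0.4,0,0,0,0,0,0],[0.4,0,0,0,0,0,0],[0.4,0,0,0,0,0,0],[0.4,0,0,0,0,0,0]]
  squeeze: 70

```text
time_s: 13.72
eef_pos: [484.1, 285.7, 34.4]
ee_rot: [-0.0, 0.982, 0.189, 0.001]
force: [0.5, -1.7, 6.5]
grip_width: 0.563
grip_force: 72.5
```

>>> arm_command:
  steps:
    - [[0.4,0,0,-0.2,0,0,0],[0.4,0,0,-0.4,0,0,0],[0.4,0,0,-0.8,0,0,0],[0.4,0,0,-1,0,0,0],[0.4,0,0,-1,0,0,0],[0.4,0,0,-0.8,0,0,0],[0.4,0,0,-0.4,0,0,0],[0.4,0,0,0,0,0,0]]

```text
time_s: 14.72
eef_pos: [483.7, 285.8, 264.8]
ee_rot: [-0.0, 0.982, 0.189, 0.001]
force: [0.2, 0.2, -3.6]
grip_width: 0.561
grip_force: 72.8
```

```bash
cat > tgt.py <<'E'
from h import *
yaw=np.radians(17.6);t=np.radians(35);lens=np.array([711,-65.2,105])
u=np.array([-np.sin(t)*np.cos(yaw),-np.sin(t)*np.sin(yaw),np.cos(t)])
F=lens+120*u
z0=28.4
M0=R.from_quat([.982,.1888,0,0])            # tool down at start yaw
ax=np.cross([0,0,-1],-u);ax/=np.linalg.norm(ax)
Mt=R.from_rotvec(ax*t)*M0
assert np.allclose(Mt.apply([0,0,1]),-u,atol=1e-6)
Tp=F+u*z0
E
python3 - <<'E'
from tgt import *
s=sense();print(s["eef_pos"],s["grip_width"],s["force"],s["joints"].round(2),s["time_s"])
print(F,Tp)
pre=Tp+[-60,60,80]
print("pre no rot",plan(pre,rq(pose()[1])));print("rot total (tool axes)",plan(Tp,Mt)[1],M0.inv().apply(ax*t)/.15)
E
```

```text
[483.68106393 285.78366389 264.75025269] 0.5614305393970126 [ 0.24739986  0.19057579 -3.55706292] [0.33 0.37 1.31 0.   1.47 1.52] 14.725
[645.39267523 -86.01186933 203.29824531] [629.86560837 -90.93734507 226.56216337]
pre no rot (array([-37.3, 326.1, -41.9]), array([0., 0., 0.]))
rot total (tool axes) [-0.044  0.607 -0.   ] [-0.2958377  4.0616753  0.       ]
```

>>> arm_command:
  steps:
    - [[0.4,-0.05,0.4,-0.1,0,0,0],[0.4,-0.1,0.7,-0.1,0,0,0],[0.4,-0.1,0.9,-0.1,0,0,0],[0.4,-0.1,0.9,-0.1,0,0,0],[0.4,-0.1,0.9,-0.1,0,0,0],[0.4,-0.1,0.9,-0.1,0,0,0],[0.4,-0.1,0.9,-0.1,0,0,0],[0.4,-0.1,0.7,-0.1,0,0,0]]

```text
time_s: 15.72
eef_pos: [565.2, -23.6, 302.5]
ee_rot: [-0.0, 0.982, 0.188, -0.001]
force: [0.8, -0.2, -2.2]
grip_width: 0.563
grip_force: 72.8
```

>>> arm_command:
  steps:
    - [[0.4,0,0.2,0,0,0.3,0],[0.4,0,0,0,-0.04,0.6,0],[0.4,0,0,0,-0.04,0.6,0],[0.4,0,0,0,-0.04,0.6,0],[0.4,0,0,0,-0.04,0.6,0],[0.4,0,0,0,-0.04,0.6,0],[0.4,0,0,0,-0.04,0.4,0],[0.4,0,0,0,0,0.2,0]]

```text
time_s: 16.73
eef_pos: [568.1, -31.1, 302.1]
ee_rot: [-0.037, 0.941, 0.18, 0.286]
force: [-0.1, -0.1, -2.3]
grip_width: 0.561
grip_force: 72.9
```

Run:
```python
from tgt import *
s=sense();print(s["eef_pos"],s["grip_width"],s["force"],s["joints"].round(2),s["time_s"])
print(plan(Tp,Mt), plan(Tp,Mt)[1]/.15)
```

```text
[568.12430688 -31.08695355 302.10766871] 0.560854024812392 [-0.09083885 -0.12269455 -2.3319609 ] [-0.45  0.08  1.68  0.48  0.99  0.56] 16.725
(array([-12.9,  75.5,  85. ]), array([-0.008,  0.025, -0.004])) [-0.05333333  0.16666667 -0.02666667]
```

>>> arm_command:
  steps:
    - [[0.4,-0.05,0.3,0.3,-0.03,0.08,-0.02],[0.4,-0.05,0.4,0.4,-0.02,0.09,0],[0.4,-0.06,0.4,0.4,0,0,0],[0.4,-0.05,0.3,0.4,0,0,0],[0.4,-0.05,0.1,0.2,0,0,0],[0.4,0,0,0,0,0,0],[0.4,0,0,0,0,0,0]]

```text
time_s: 17.6
eef_pos: [632.0, -89.3, 229.8]
ee_rot: [-0.035, 0.936, 0.18, 0.299]
force: [-0.0, -0.3, -2.8]
grip_width: 0.564
grip_force: 72.9
```

Run:
```python
from tgt import *
s=sense();P=(s["eef_pos"],s["ee_rot"]);print(s["eef_pos"],s["grip_width"],s["joints"].round(2),s["time_s"])
print(plan(Tp,Mt), plan(Tp,Mt)[1]/.15)
im=capture("wrist");cv2.imwrite("pics/w9.png",im[:,:,::-1])
cv2.imwrite("pics/s9.png",capture("side")[:,:,::-1]);cv2.imwrite("pics/t9.png",capture("top")[:,:,::-1])
# lens glass detection in earlier and present frames (bluish grey disc inside black)
z=np.load("camview.npz")
for f,Q in (("w6",(z["p"],z["r"])),("w9",P)):
    b=cv2.imread(f"pics/{f}.png");c=proj("wrist",[lens],Q)[0];print(f,c)
    x0,y0=[max(0,int(v)-28) for v in c];w=b[y0:y0+56,x0:x0+56].astype(int)
    m=((w[:,:,0]>w[:,:,2]+5)&(w.mean(2)>90)).astype(np.uint8)
    n,_,st,ce=cv2.connectedComponentsWithStats(m)
    for i in range(1,n):
        if st[i,4]>40:
            uv=ce[i]+[x0,y0];print(st[i],uv,onplane(*ray("wrist",*uv,Q),105))
b=cv2.imread("pics/top0.png")[130:160,325:365].astype(int)
m=((b[:,:,0]>b[:,:,2]+5)&(b.mean(2)>110)).astype(np.uint8);n,_,st,ce=cv2.connectedComponentsWithStats(m)
for i in range(1,n): print("top",st[i],ce[i]+[325,130],onplane(*ray("top",*(ce[i]+[325,130])),105))
```

```text
[632.02821292 -89.26030879 229.83438601] 0.563624090197835 [-0.51  0.3   1.62  0.58  0.86  0.38] 17.6
(array([-4. ,  0.6,  1.2]), array([ 0.   , -0.002,  0.001])) [ 0.         -0.01333333  0.00666667]
w6 [393.88638327  61.06473429]
[ 17  17  24  21 388] [393.43814433  60.44845361] [711.42689413 -64.470919   105.        ]
w9 [313.21602103 185.40554234]
[ 15  16  26  24 497] [312.65995976 184.5110664 ] [711.69262567 -64.32565642 105.        ]
top [16 10  7  8 46] [343.86956522 143.73913043] [712.18008933 -66.68420183 105.        ]
```

>>> arm_command:
  steps:
    - [[0.4,-0.07,0.01,0.03,0,0,0],[0.4,0,0,0,0,0,0],[0.4,0,0,0,0,0,0],[0.4,0,0,0,0,0,0]]

```text
time_s: 18.25
eef_pos: [630.7, -90.7, 226.0]
ee_rot: [-0.035, 0.936, 0.18, 0.299]
force: [-0.4, 0.5, -2.1]
grip_width: 0.557
grip_force: 72.9
```

```bash
sed -i 's/711,-65.2,105/711.7,-64.8,105/' tgt.py
python3 - <<'E'
from tgt import *
s=sense();P=(s["eef_pos"],s["ee_rot"]);print(s["eef_pos"],s["dq"].round(3),s["grip_width"],s["force"],s["time_s"])
print(plan(Tp,Mt))
im=capture("wrist");cv2.imwrite("pics/w10.png",im[:,:,::-1]);b=im.astype(int)
M=rq(P[1]);a=np.linspace(0,2*np.pi,90)
for n,z,r in (("stub",28.4-100,10),("ftop",28.4-84,24),("fbot",28.4-78,24),("rim",28.4-78,25),("under",28.4,25)):
    q=proj("wrist",P[0]+M.apply(np.c_[r*np.cos(a),r*np.sin(a),0*a+z]),P);print(n,q.min(0).round(1),q.max(0).round(1))
g=b.mean(2)
from scipy.ndimage import gaussian_filter
for r in range(215,330,12): print(r,g[r,230:396:5].astype(int))
print("col",g[200:400:4,313].astype(int))
E
```

```text
[630.65817364 -90.74958581 225.97000087] [-0.001  0.    -0.002 -0.     0.001 -0.   ] 0.5572133716675831 [-0.39369941  0.46951989 -2.07223776] 18.25
(array([ 0.3, -0.2, -0.5]), array([-0.   , -0.001,  0.   ]))
stub [286.6 322. ] [341.1 359.4]
ftop [255.3 265.2] [372.  353.9]
fbot [257.4 257.3] [369.7 344.8]
rim [255.1 255. ] [372.1 346.3]
under [274.6 193.9] [351.4 263.9]
215 [179 184 180 188 181 189 179 191 177 190 126 143 155 163 165 170 173 175
 173 170 170 168 162 157 187 192 186 191 191 190 189 188 184 184]
227 [184 181 186 178 182 182 185 183 119 118 143 153 158 163 170 172 173 173
 174 174 173 170 164 157 146 184 181 188 182 184 184 185 187 188]
239 [180 184 186 182 115 113 120 118 109 135 147 158 159 166 173 172 173 173
 175 173 169 170 167 160 151 165 182 178 180 190 193 188 184 180]
251 [188 186 179 112 114 113 105 104 133 146 156 160 165 168 172 173 173 174
 177 175 170 171 170 162 154 141 117 139 140 187 184 187 186 187]
263 [158 113  38  38 142 141  27 123 141 145 157 227 246 245 234 160 229 231
 233 239 246 245 220 166 157 153 127  36 143 141  39  78 192 177]
275 [114  4
[... 211 characters left out ...]
41 242 242 242 243 242 242 239 189 237  27 143 117 138  28  28]
299 [ 55  38  34  34  33  82 221 231 242 242 242 242 243 242 241 243 242 243
 242 242 242 241 242 242 242 242 234 150  24  30  37  38  41  52]
311 [ 29  36  30  33  25  99 143 163 161 160 159 163 149 119 138 137 169 173
 171 131 130 170 162 161 163 164 160 146  32  28  26  42  36  31]
323 [ 21  28  34  35  35  34 131 162 161 162 162 161 112 125 134 137 137 137
 137 130 126 115 163 162 161 161 160  97  38  40  38  34  28  25]
col [172 172 173 174 174 173 171 176 177 173 173 171 174 172 179 247 174 243
 247 247 242 242 242 242 242 242 167 172 175 137 138 137 166 162 163 163
 160 162 162  61  26  30  30  26  27  35  29  31  32  29]
```

Run:
```python
from rig import *
print(finish_job())
```

```text
the job is handed in; nothing more can be done
None
```

I fitted the cap home on the housing and lifted the closed housing out of the block. I handed the job in at about 18 s with the housing held still, underside square to the lens and about 12 cm from the glass by my own measurements; no verdict came back.

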